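# Clamp the amber drying cartridge with its draw catch

## Task

Clamp the holder with the amber drying cartridge shut: first, with the red lever still standing up, flip its wire loop over so that the loop's bar drops behind the keeper hook, then swing the lever back over, away from the hook, and press it down past its toggle point so that it stays down by itself and holds the cartridge drawn tight. Leave the catch of the holder with the white cartridge as it is.

Things in the scene. Friction and masses are not known exactly. Their poses are not given: they have to be found in the camera images.
- amber_holder: Holder of the amber cylinder, fixed, 305 x 90 mm; a twin has a white one. Origin: on the table below the lever's axle; x runs from lever to hook, z up. White block, deck 60 mm high, x -100 to 40 mm; axle along y, 88 mm up, between cheeks; grey sprung carriage x 50 to 128 with the hook, then the cartridge to 202. Closing the catch draws the carriage 5 mm towards the lever (spring, about 15 N).
- amber_tip (a point): Middle of the lever's free end, 90 mm from the axle. Steel bar 24 mm wide, 8 thick, red grip 27 x 11 on the last 40 mm. Starts leaning 5 to 17 deg from upright to the hook's side; stays where put (light friction). Swings back over the top, away from the hook, to a stop 100 deg past upright (this point then 72 mm above the table); toggle point about 80 deg past upright. Pushing takes under 5 N.
- amber_bar (a point): Middle of the end bar (6 mm thick, 60 long, along y) of the steel wire loop, 110 mm from the loop's pin, which is on the lever 25 mm from its axle. A yellow tab 44 mm wide, 3 thick goes on 30 mm past it. Starts standing, leaning 8 to 22 deg back from the hook, on a stop, over 30 mm above the lever's end. Swings freely; tipped past upright to the hook it falls, bar landing behind the hook 68 mm up.
- amber_keeper (a point): Seat of the bar under the hook when pulled tight: at the start 90 mm along x from the axle, 72 mm above the table; it moves with the carriage, axes as the holder's. The dark steel hook is 40 mm wide and 19 high on the 60 mm deck; its lip points away from the lever, 3 mm above this point and 4 mm beyond it.
- white_bar (a point): Middle of the same bar on the loop of the other holder, the one with the white cartridge (not to be touched).

How it is judged (in metres and radians):
On the way:
1. the amber holder's loop bar is down behind the hook, below its lip, with the lever still standing up (x of amber_bar in the frame of amber_keeper between -0.004 and 0.03 m and z of amber_bar in the frame of amber_keeper between -0.012 and 0.004 m and z of amber_tip in the frame of amber_holder above 0.14 m), for 0.2 s.
At the end, for the whole second after the job is handed in: The amber holder's bar is caught under the hook (within 4 to 6 mm of its seat along the holder, no more than 4 mm above it), the lever lies past its toggle point (its end less than 85 mm above the table) and the carriage is held at least 2.5 mm towards the lever, all by itself (x of amber_bar in the frame of amber_keeper between -0.004 and 0.006 m and z of amber_bar in the frame of amber_keeper between -0.012 and 0.004 m and z of amber_tip in the frame of amber_holder below 0.085 m and x of amber_keeper in the frame of amber_holder below 0.0875 m); the robot touches nothing.
It fails at once if the catch of the white cartridge's holder is moved (its loop bar by more than 20 mm) (distance of white_bar from where it was at the start of the episode above 0.02 m).
It also fails if it takes over 38 s, if anything falls off the work surface, if the arm or the gripper's body presses on something with over 40 N, if the wrist force passes 120 N, or if a joint passes its speed limit or range.

## Robot

A 6-joint arm with a two-finger parallel gripper is mounted at the origin on the work surface. World frame = base frame: x ahead of the robot, y to its left, z up, the work surface at z = 0. Lengths are in mm, angles in rad, forces in N, time in s.
With the tool pointing down it reaches from about 350 to 975 mm from the base axis. Payload 7.1 kg.
Tool frame: the origin (TCP) lies midway between the tips of the shut fingers; the grasp point (between the pads) lies 19 mm behind it (ctrl.hold_point_z is the distance from the TCP to the grasp point, in mm); x points along the fingers, y is the direction in which the jaws open and shut, and the axes are right-handed (so a half turn about x gives the same grasp; the last joint's range is limited). The gripper opens to 88 mm and grips with 3 to 60 N. Pads are 20 mm wide; open, the fingers measure 115 mm over their backs; the gripper's body (75 mm by 178 mm) begins 61 mm behind the grasp point.
Start: joints at [1.086, 0.423, 1.63, -0, 1.089, -0.019], TCP at [280.678, 558.412, 222.675] pointing down, gripper open.
Joint ranges: [-3, 3], [-0.9, 2.11], [0.09, 2.58], [-1.31, 4.45], [0.11, 2.69], [-2.54, 2.54]. Speed limits (rad/s): [2.39, 2.39, 3.01, 3.14, 3.14, 3.14].

## Interface

Orientations are given as a rotation vector (axis times angle).
In Python, from workcell import ctrl, get_image, calibration gives the robot as it stands.
- The arm moves only by the tool move_arm, never from a script. Its argument "rows" is a list of rows, each a list of 5 numbers: the shift along the world's x, y, z in mm, then the turn about the world's z in rad, then the closure, from -1 (fully open) to 1 (shut). In form: [[tx, ty, tz, roll, jaw], ...]. A call has 1 to 12 rows; each row is the pose to reach, as a shift and turn from the pose measured when the call began; what a row does not reach only later rows make up. A row lasts 1/8 s, in which the tool goes at most 62.5 mm and 10.7 degrees, less where a joint would pass 70% of its speed; a pose out of reach is approached as far as the arm can. A call with a gripper value outside its range is refused whole. The fingers move at their own pace and stop on an object; the grip force is fixed at half the most. Time passes only in rows, so rows that repeat a pose let the fingers close. It gives the time, the measured TCP pose, the force and the opening at its end, in the units of the state.
- ctrl.get_obs(): the state, without advancing time (a new reading comes with each control period).
- get_image(name): name is "scene" or "top" or "wrist"; returns the picture (384x512x3 uint8, blue, green, red); there is no depth.
- calibration(name): a dict with "fx", "fy", "cx", "cy" (pixels), "view" (4x4, takes a point from world to camera coordinates); the wrist camera has in their place "T_tool_cam" (4x4, takes a point from camera to tool coordinates, whose origin is the TCP and whose axes are the tool frame's). Camera axes: x right, y up, looking along -z (the intrinsics and any distortion apply to the point x, -y, -z); pixel columns grow to the right and rows downward; lengths in mm; the calibration is good to about 2 mm. The wrist camera is an equidistant fisheye: a pixel r from the principal point sees the ray r / f radians off the axis. A picture is of the moment at which its call begins: read the wrist's pose just before it. calibration takes no time and is no camera call.
- ctrl.close_job(): hands the job in, once; it reports no verdict.
The state is a dict: "t": time; "qpos": joint angles; "qvel": joint speeds; "joint_torque": joint torques, N m; "ee_pos": TCP position; "orientation": TCP orientation; "ft_force": force on the tool from outside, world axes, zero at the start; "moment": the same for the moment, N m; "width": finger opening in mm.
Only numpy, scipy, OpenCV 4.12 (cv2) and the standard library are available. Lean on these libraries where they do the work, as an engineer would, in place of code of your own. Each camera call takes 0.05 s, during which the arm holds its last target.

## Working session

There is one attempt and no reset: what is moved stays moved. The work goes in short steps, Python scripts to look and compute and a tool call to move; the robot and the scene stay as the last step left them, time stands still between calls to the robot, and variables do not carry over. Pictures are saved under pics/ and viewed, and the job is handed in when it is done.

Besides the shell and the picture viewer there is one more tool, called after "Request:" in YAML: its name, and indented under it one key for each argument. move_arm: Moves the arm, as the interface text tells. Its arguments: {"type":"object","properties":{"rows":{"type":"array"}},"required":["rows"]}

```bash
ls; mkdir -p pics; python3 - <<'E'
from workcell import ctrl,get_image,calibration
import cv2
o=ctrl.get_obs();print(o)
for n in("scene","top","wrist"):
    im=get_image(n);cv2.imwrite(f"pics/{n}0.png",im);print(n,calibration(n))
E
```

```text
pics
{'t': 0.0, 'qpos': array([ 1.08597870e+00,  4.23818902e-01,  1.63070127e+00, -2.12652630e-05,
        1.08857582e+00, -1.89778512e-02]), 'qvel': array([-0.00064234,  0.00123541, -0.00158423, -0.00101653, -0.00135638,
       -0.00021046]), 'joint_torque': array([ 1.37854749e-03, -5.44625759e+01, -2.73664552e+01,  6.44350913e-02,
        2.27023620e-02, -1.33688422e-04]), 'ee_pos': array([280.44349437, 557.92513267, 221.91096154]), 'orientation': array([ 0.3641242 ,  1.54011672, -0.36643566]), 'ft_force': array([-0.36631704, -0.82933069, -0.01866941]), 'moment': array([-0.01489045,  0.05161239, -0.02370896]), 'width': 87.77106236410303}
scene {'fx': 444.27362106962426, 'fy': 444.27362106962426, 'cx': 262.31143479746413, 'cy': 190.02798840171124, 'view': array([[ 2.82274932e-01,  9.59240129e-01,  1.33879785e-02,
        -1.91665824e+02],
       [-5.76033304e-01,  1.58316240e-01,  8.01948627e-01,
         2.18302024e+02],
       [ 7.67141770e-01, -2.34081916e-01,  5.97242966e-01,
        -1.54369489e+03],
       [ 0.00000000e+00,  0.00000000e+00,  0.00000000e+00,
         1.00000000
[... 227 characters left out ...]
-01,  1.42957219e-02,  1.08367320e-01,
        -6.39272241e+02],
       [-1.07952056e-01, -2.71790256e-02,  9.93784511e-01,
        -9.73699760e+02],
       [ 0.00000000e+00,  0.00000000e+00,  0.00000000e+00,
         1.00000000e+00]])}
wrist {'fx': 297.3186396354542, 'fy': 297.3186396354542, 'cx': 258.6886110609799, 'cy': 193.10669967064302, 'T_tool_cam': array([[-6.84110314e-04,  3.04522625e-01, -9.52504857e-01,
        -1.62042713e+02],
       [ 9.99999543e-01, -4.27475844e-04, -8.54889150e-04,
         7.63290731e-01],
       [-6.67505906e-04, -9.52505007e-01, -3.04522194e-01,
        -8.32213202e+01],
       [ 0.00000000e+00,  0.00000000e+00,  0.00000000e+00,
         1.00000000e+00]])}
```

View pics/scene0.png

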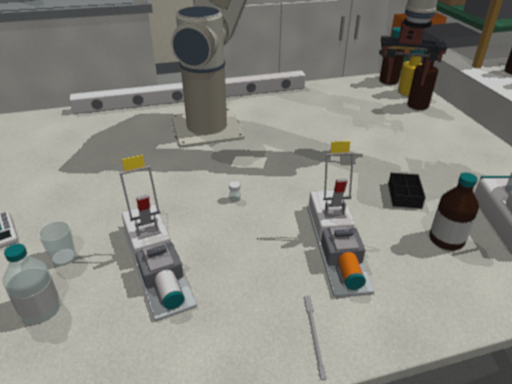

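View pics/top0.png

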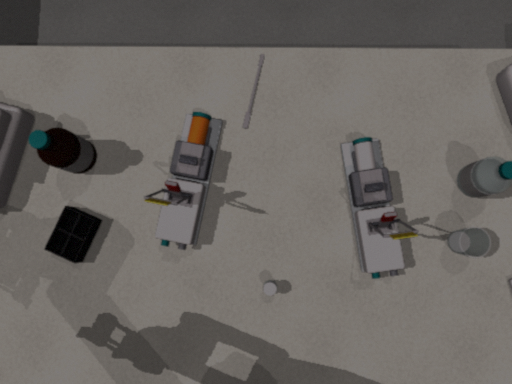

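View pics/wrist0.png

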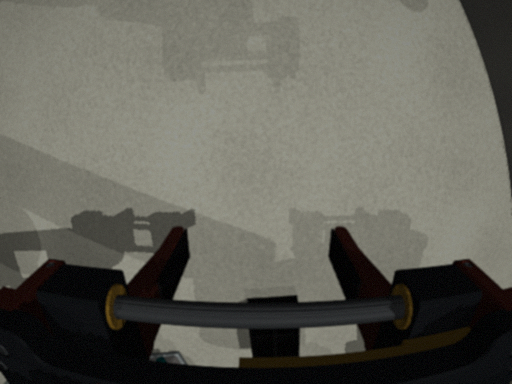

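The amber holder is at scene (340,240) and top (190,190), and the white one is at scene (155,255) and top (375,205). I'll enlarge the amber one.

```bash
python3 - <<'E'
import cv2
a=cv2.imread("pics/scene0.png")[130:300,280:400];cv2.imwrite("pics/s0c.png",cv2.resize(a,None,fx=3.5,fy=3.5,interpolation=cv2.INTER_CUBIC))
a=cv2.imread("pics/top0.png")[100:255,130:240];cv2.imwrite("pics/t0c.png",cv2.resize(a,None,fx=3.8,fy=3.8,interpolation=cv2.INTER_CUBIC))
E
```

```text
(no output)
```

View pics/s0c.png

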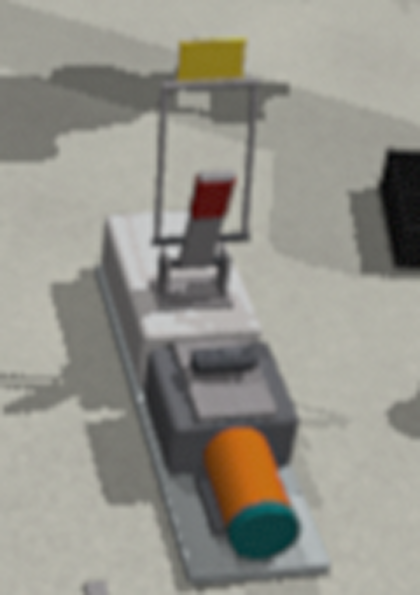

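View pics/t0c.png

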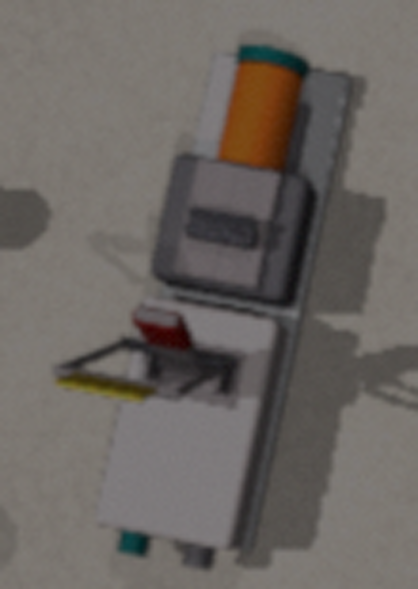

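```bash
cat > h.py <<'E'
import numpy as np
from workcell import ctrl,get_image,calibration
def proj(n,P):
    c=calibration(n);P=np.atleast_2d(P);q=P@c['view'][:3,:3].T+c['view'][:3,3]
    return np.c_[c['cx']+c['fx']*q[:,0]/-q[:,2], c['cy']+c['fy']*q[:,1]/q[:,2]]
def model(p):
    X,Y,th,a,b,w=p
    pin=np.array([25*np.sin(a),0,88+25*np.cos(a)])
    u=np.array([-np.sin(b),0,np.cos(b)])
    ex=np.array([0,1.,0])
    tip=np.array([90*np.sin(a),0,88+90*np.cos(a)])
    d={'pinL':pin-30*ex,'pinR':pin+30*ex,'barL':pin+110*u-30*ex,'barR':pin+110*u+30*ex,
     'tabL':pin+140*u-22*ex,'tabR':pin+140*u+22*ex,'tip':tip,'bar':pin+110*u,
     'hook':np.array([91,0,79.]),'bl':np.array([-100,w,60]),'br':np.array([-100,-w,60]),'fl':np.array([40,w,60]),'fr':np.array([40,-w,60.]),'axle':np.array([0,0,88.])}
    c,s=np.cos(th),np.sin(th);R=np.array([[c,-s,0],[s,c,0],[0,0,1]])
    return {k:R@v+[X,Y,0] for k,v in d.items()}
E
cat > fit.py <<'E'
from h import *
from scipy.optimize import least_squares
S={'barL':(160,87),'barR':(252,86),'tabL':(178,42),'tabR':(245,39),'tip':(216,176),'hook':(224,358),'br':(107,218)}
T={'bl':(100,522),'br':(235,545),'fl':(137,300),'fr':(280,318),'tip':(158,310),'barL':(165,397),'barR':(57,372),'tabR':(58,381),'tabL':(148,395)}
T['barL'],T['barR']=(175,395),(57,370)
T['hook']=(224,228)
obs=[('scene',k,280+v[0]/3.5,130+v[1]/3.5) for k,v in S.items()]+[('top',k,130+v[0]/3.8,100+v[1]/3.8) for k,v in T.items()]
def f(p):
    m=model(p);r=[]
    for n in('scene','top'):
        ks=[o for o in obs if o[0]==n]
        r.append((proj(n,[m[o[1]] for o in ks])-[o[2:] for o in ks]).ravel())
    return np.concatenate(r)
r=least_squares(f,[600,200,-.2,.2,.2,40],loss='soft_l1')
print(r.x,np.degrees(r.x[2:5]));
for o,e in zip(obs,f(r.x).reshape(-1,2)):print(o[:2],e.round(1))
for k,v in model(r.x).items():print(k,v.round())
E
python3 fit.py
```

```text
[ 6.16762231e+02  1.98341496e+02 -1.65178164e-01  2.49412880e-01
  2.32392735e-01  4.13940632e+01] [-9.46401168 14.29030536 13.31512291]
('scene', 'barL') [ 0.5 -0.4]
('scene', 'barR') [ 0.1 -1.5]
('scene', 'tabL') [-0.6 -0.5]
('scene', 'tabR') [-0.5 -0.6]
('scene', 'tip') [-0.  0.]
('scene', 'hook') [0.6 0.6]
('scene', 'br') [-2. -2.]
('top', 'bl') [-1.4  0.9]
('top', 'br') [-0.7  1.6]
('top', 'fl') [ 1.7 -1.8]
('top', 'fr') [-0.3 -0.1]
('top', 'tip') [ 0.2 -0.1]
('top', 'barL') [ 1.1 -1.2]
('top', 'barR') [ 1.3 -0.3]
('top', 'tabR') [-0.3 -0.2]
('top', 'tabL') [-0.5  0.5]
('top', 'hook') [-0.6 -3.1]
pinL [618. 168. 112.]
pinR [628. 227. 112.]
barL [593. 172. 219.]
barR [603. 231. 219.]
tabL [587. 181. 248.]
tabR [595. 224. 248.]
tip [639. 195. 175.]
bar [598. 201. 219.]
hook [707. 183.  79.]
bl [525. 256.  60.]
br [511. 174.  60.]
fl [663. 233.  60.]
fr [649. 151.  60.]
axle [617. 198.  88.]
```

```bash
python3 - <<'E'
from h import *
from scipy.spatial.transform import Rotation as Ro
o=ctrl.get_obs();R=Ro.from_rotvec(o['orientation']).as_matrix();print(R.round(3),o['ee_pos'],np.arctan2(R[1,1],R[0,1]))
t=-.165;print("want jaw yaw",t+np.pi/2)
E
```

```text
[[-0.001  0.449  0.893]
 [-0.001  0.893 -0.449]
 [-1.    -0.001 -0.   ]] [280.46549584 558.06035923 222.06606155] 1.1050637789594406
want jaw yaw 1.4057963267948965
```

Request:
move_arm:
  rows:
    - [40,-50,8,0.1,1]
    - [75,-98,8,0.2,1]
    - [110,-145,8,0.3,1]
    - [145,-190,8,0.3,1]
    - [180,-235,8,0.3,1]
    - [215,-280,8,0.3,1]
    - [250,-325,8,0.3,1]
    - [268,-348,8,0.3,1]
    - [268,-348,8,0.3,1]

```text
t: 1.27
ee_pos: [549.4, 208.4, 229.8]
orientation: [0.132, 1.567, -0.134]
ft_force: [0.2, 0.2, -0.3]
width: 2.1
```

```bash
cat > look.py <<'E'
import sys,cv2
from h import *
t=sys.argv[1]
a=get_image('scene')[110:290,270:410];b=get_image('top')[100:255,110:250]
a=cv2.resize(a,None,fx=2.8,fy=2.8,interpolation=cv2.INTER_CUBIC);b=cv2.resize(b,(392,504*155//180),interpolation=cv2.INTER_CUBIC)
c=np.zeros((504,784,3),np.uint8);c[:,:392]=a;c[:b.shape[0],392:]=b
cv2.imwrite(f'pics/{t}.png',c)
o=ctrl.get_obs();print(o['t'],o['ee_pos'],o['orientation'],o['ft_force'],o['width'])
e=o['ee_pos']-[617,198,0];th=-.165;print('holder frame',e[0]*np.cos(th)+e[1]*np.sin(th),-e[0]*np.sin(th)+e[1]*np.cos(th),e[2])
E
python3 look.py l1
```

```text
1.375 [548.037067   210.12972836 229.75956716] [ 0.12977544  1.56781828 -0.13167991] [-1.47167386  0.52250445 -0.5484227 ] 0.5562387129107091
holder frame -70.0186391026758 0.637664204604766 229.75956715723498
```

View pics/l1.png

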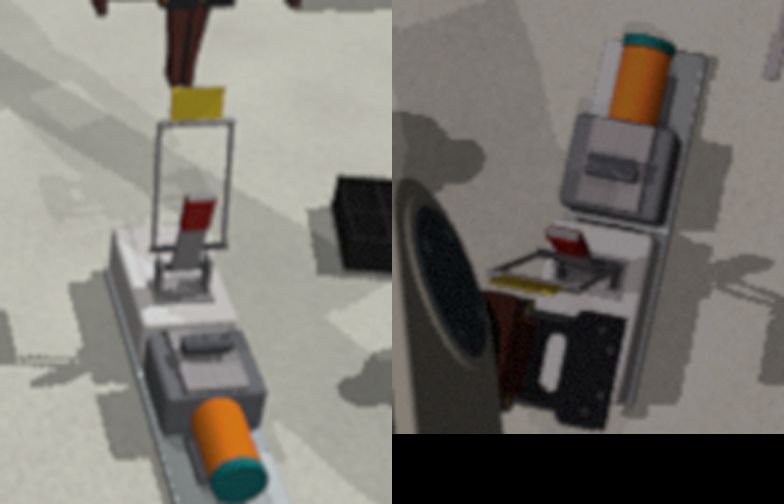

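The shut fingers are behind the yellow tab (tab at about (197,103) in the left panel). I'll push along the holder's +x.

Request:
move_arm:
  rows:
    - [20,-3,0,0,1]
    - [34,-6,0,0,1]
    - [44,-7,0,0,1]
    - [54,-9,0,0,1]
    - [64,-11,0,0,1]
    - [74,-12,0,0,1]
    - [84,-14,0,0,1]
    - [92,-15,0,0,1]
    - [92,-15,0,0,1]

```text
t: 2.5
ee_pos: [640.6, 195.0, 229.7]
orientation: [0.13, 1.568, -0.132]
ft_force: [-0.4, -0.9, 1.0]
width: 0.1
```

```bash
python3 look.py l2
```

```text
2.6 [639.85387921 195.07100008 229.61107317] [ 0.12981169  1.56829321 -0.13184796] [-0.48009196 -0.16203536  0.8817156 ] 0.41762130485016596
holder frame 23.024581009126994 0.8645836533618354 229.61107317200228
```

View pics/l2.png

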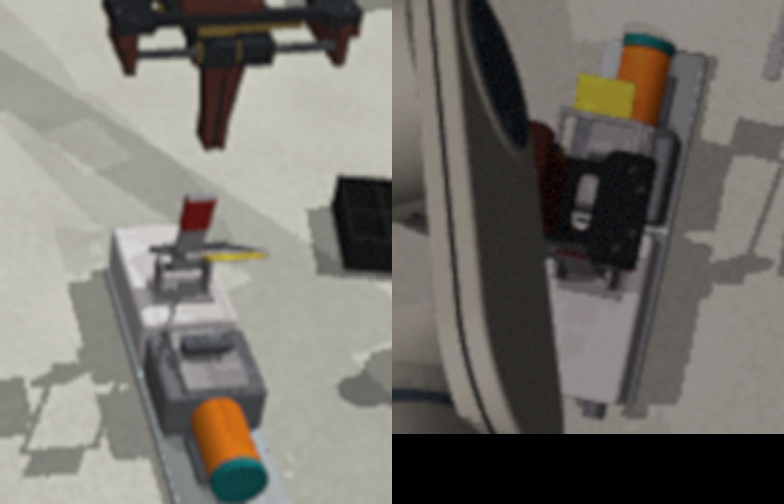

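The loop is mid-fall, seen edge-on at (210,252) in the left panel. I'll move to the hook side, staying high.

Request:
move_arm:
  rows:
    - [20,-3,0,0,1]
    - [40,-7,0,0,1]
    - [51,-9,0,0,1]
    - [51,-9,0,0,1]

```text
t: 3.1
ee_pos: [690.9, 186.0, 229.4]
orientation: [0.13, 1.569, -0.132]
ft_force: [-0.5, -0.3, -0.3]
width: 0.4
```

```bash
python3 look.py l3
```

```text
3.2 [690.21695026 186.16766571 229.42440323] [ 0.12967407  1.5690399  -0.13194412] [-0.73742378  0.27184362  0.27301543] 0.5058018597342872
holder frame 74.16603214791284 0.35442302145010807 229.42440322924986
```

View pics/l3.png

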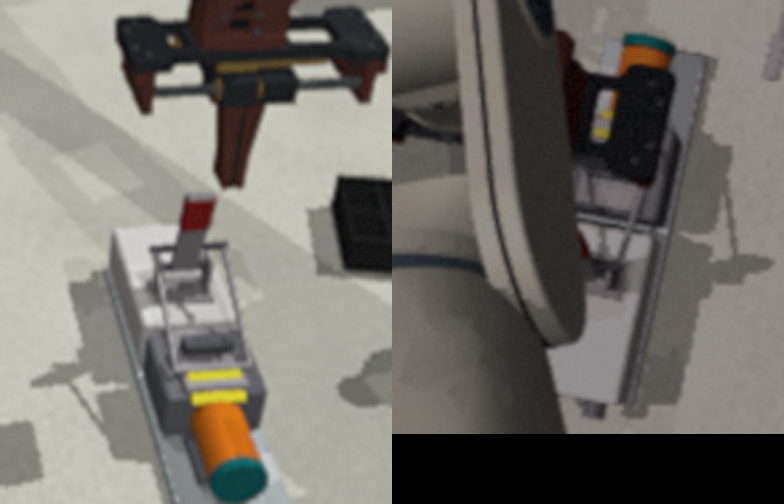

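```bash
python3 - <<'E'
import cv2
from h import *
i=get_image('scene')
from h import proj
a=i[190:265,310:380];cv2.imwrite("pics/l4.png",cv2.resize(a,None,fx=8,fy=8,interpolation=cv2.INTER_CUBIC))
c,s=np.cos(-.165),np.sin(-.165)
def W(x,y,z):return [617+c*x-s*y,198+s*x+c*y,z]
for n,p in dict(barL=(107,-30,68),barR=(107,30,68),tabL=(134,-22,56),tabR=(134,22,56),hook=(94,0,79)).items():print(n,(proj('scene',W(*p))[0]-[310,190])*8)
E
```

```text
barL [181.53181048 419.94086618]
barR [390.877308   404.08083854]
tabL [229.59402456 517.56571256]
tabR [385.26185642 505.29490084]
hook [278.91838974 351.30975014]
```

View pics/l4.png

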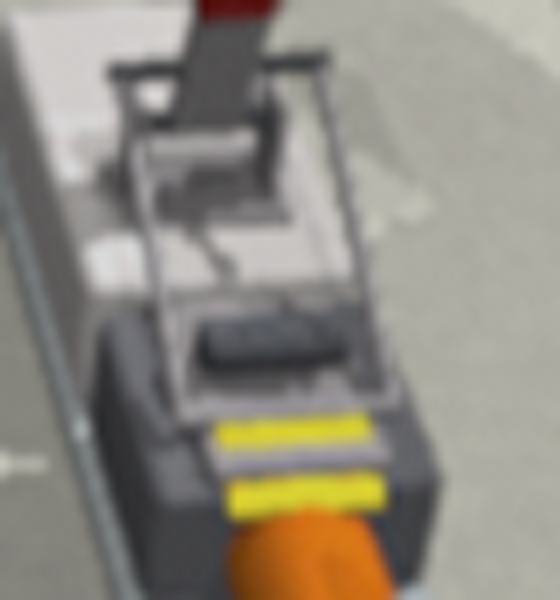

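The bar lies behind the hook where I predicted it, at crop (180–395, 405). Next I'll descend on the hook side of the lever and push it over.

Request:
move_arm:
  rows:
    - [0,0,-40,0,1]
    - [0,0,-72,0,1]
    - [0,0,-72,0,1]
    - [-20,3,-72,0,1]
    - [-40,7,-72,0,1]
    - [-55,9,-70,0,1]
    - [-70,12,-69,0,1]
    - [-85,14,-70,0,1]
    - [-98,16,-74,0,1]
    - [-108,18,-80,0,1]
    - [-108,18,-80,0,1]

```text
t: 4.62
ee_pos: [581.0, 204.3, 148.8]
orientation: [0.129, 1.571, -0.132]
ft_force: [0.3, 0.2, 0.1]
width: 0.2
```

```bash
python3 look.py l5
```

```text
4.725 [582.04714824 204.21535267 149.28351499] [ 0.12929097  1.56959055 -0.13193681] [ 0.5563863  -1.77252782  1.39480875] 0.7908010183998057
holder frame -35.49902070821981 0.3898505867940454 149.28351498828363
```

View pics/l5.png

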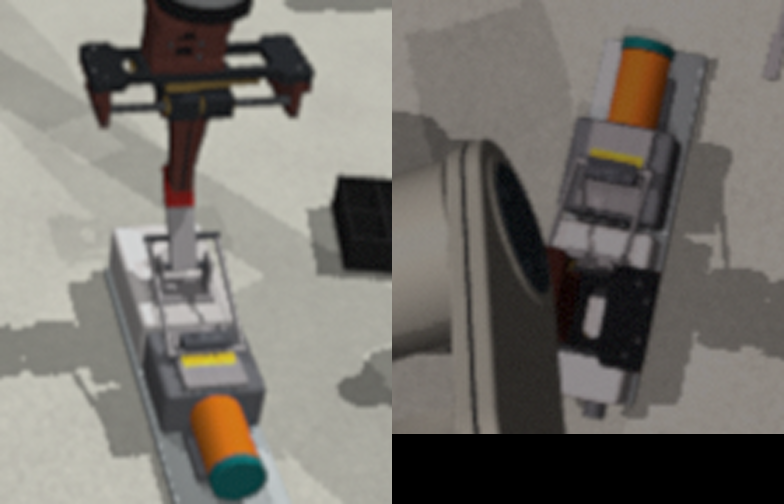

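The lever is leaning back and the loop is drawn to the hook. Next I'll swing it down.

Request:
move_arm:
  rows:
    - [-10,2,-9,0,1]
    - [-20,3,-19,0,1]
    - [-26,4,-31,0,1]
    - [-30,5,-43,0,1]
    - [-32,5,-52,0,1]
    - [-32,5,-60,0,1]
    - [-32,5,-67,0,1]
    - [-32,5,-70,0,1]
    - [-32,5,-70,0,1]

```text
t: 5.85
ee_pos: [550.4, 209.3, 81.4]
orientation: [0.13, 1.569, -0.132]
ft_force: [-7.8, -2.8, 21.1]
width: 0.3
```

```bash
python3 look.py l6
```

```text
5.95 [550.35148929 209.23968972  81.34118445] [ 0.12950814  1.56900839 -0.13183131] [-7.63415685 -2.64461203 20.72117898] 0.4634237668166492
holder frame -67.58945956214158 0.1398630094214539 81.34118444915202
```

View pics/l6.png

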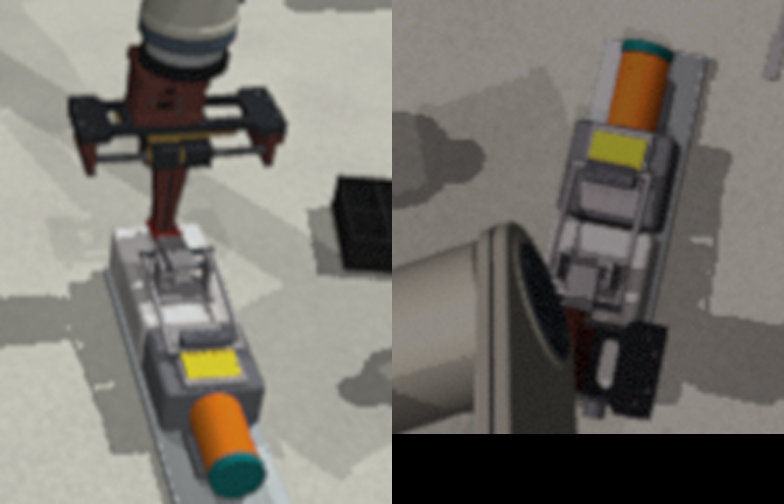

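Force of 21 N at z 81.4 means the lever is on its stop. I'll retract straight up and clear of the holder.

Request:
move_arm:
  rows:
    - [0,0,20,0,1]
    - [0,0,70,0,1]
    - [0,0,120,0,1]
    - [-50,20,150,0,1]
    - [-100,60,150,0,1]
    - [-130,110,150,0,1]
    - [-140,160,150,0,1]
    - [-150,210,150,0,1]
    - [-150,210,150,0,1]
    - [-150,210,150,0,1]

```text
t: 7.2
ee_pos: [400.3, 418.7, 231.0]
orientation: [0.128, 1.569, -0.132]
ft_force: [-0.5, -1.1, 0.6]
width: 0.4
```

```bash
python3 look.py l7; python3 - <<'E'
import cv2
from h import *
c,s=np.cos(-.165),np.sin(-.165)
def W(x,y,z):return [617+c*x-s*y,198+s*x+c*y,z]
i=get_image('scene');a=i[175:265,300:380];cv2.imwrite("pics/l8.png",cv2.resize(a,None,fx=6.5,fy=6.5,interpolation=cv2.INTER_CUBIC))
for n,p in dict(tip=(-89,0,72),gripstart=(-50,0,80),hook=(88,0,79),barL=(86,-30,72),barR=(86,30,72)).items():print(n,(proj('scene',W(*p))[0]-[300,175])*6.5,proj('top',W(*p))[0])
E
```

```text
7.3 [400.61962327 417.99366973 231.17941218] [ 0.12990648  1.56920891 -0.13326606] [-0.59102478  0.14952923  0.42694006] 0.41418272543045737
holder frame -249.5760483975978 181.46481262299832 231.17941218011717
tip [165.38084199  85.41556893] [172.87376433 236.61788927]
gripstart [191.1860553  128.67047355] [175.61160096 219.04516977]
hook [286.96450855 371.27731907] [188.22338253 158.134693  ]
barL [198.8021166  388.63290518] [201.72012419 161.89416598]
barR [366.56727786 376.24195957] [175.66817096 157.23936832]
```

View pics/l7.png

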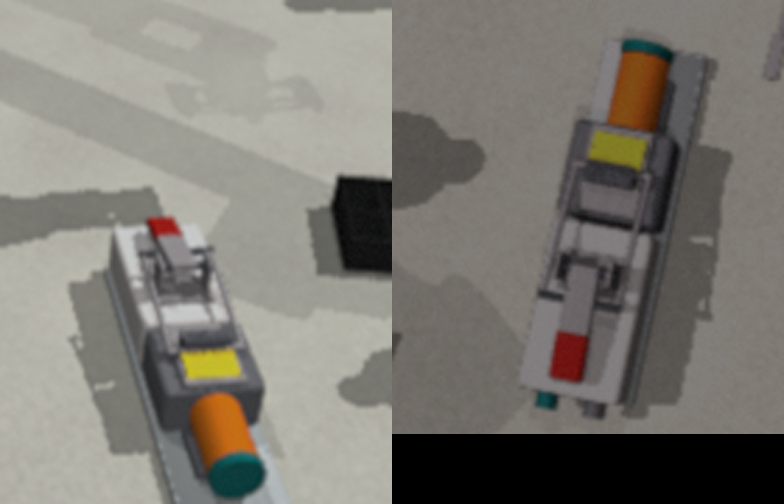

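View pics/l8.png

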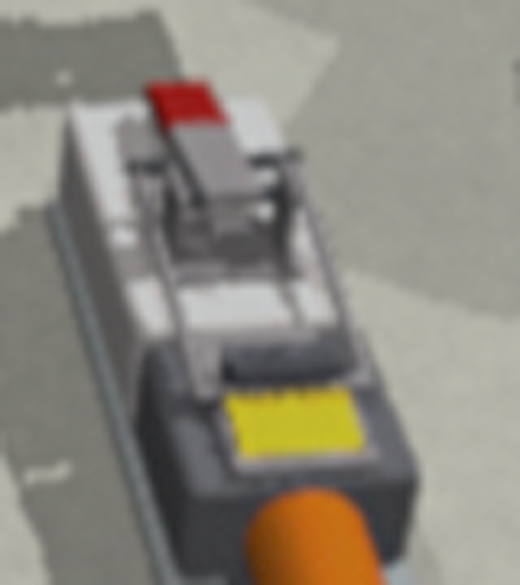

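The lever stays down by itself: its tip is near the predicted (165,85) at about (178,82). The bar is against the hook, and the gap between carriage and block has closed. I'll hand it in.

```bash
python3 -c "
from workcell import ctrl
print(ctrl.close_job())"
```

```text
the job is handed in; nothing more can be done
None
```

I closed the amber catch and handed the job in at about 7.4 s; no verdict was reported.

- **Loop:** With the lever still up, I tipped the wire loop over with shut fingers. The picture showed its bar behind the hook within a few mm of the predicted resting place, before I touched the lever.
- **Lever:** I pushed it back over the top and pressed it down onto its stop, where the vertical force reached 21 N. I then backed the gripper well clear.
- **Last pictures:** With the robot clear, the lever lay flat within about 2–3 pixels of its predicted down position. The bar was against the hook, and the gap between carriage and block had visibly narrowed.
- **Not measured:** I judged the carriage travel and the bar's seating by eye only. My first position fit disagreed with the top view by about 3 pixels (about 7 mm) at the hook, but the scene view agreed there.
- **White catch:** The arm stayed well away from it throughout. I didn't take a closing picture of it.

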